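Pack the spice jars into the spice box in reverse order

TASK

Move the four little jars from the coasters on the dark rack into the four bays of the spice box, one jar to a bay, in reverse order: the jar at the left end of the rack goes into the bay at the right end of the box, and so on. Set each jar down upright and gently, flat on the floor of its bay so that nothing stands above the rim, and when all four are in, push the lid fully shut.

Things in the scene. Friction and masses are not known exactly. Their poses are not given: they have to be found in the camera images.
- jar_slim: slim glass spice jar with a black screw cap, 36 mm across, 62 mm tall, about 100 g; upright and round, the outer wall straight. Origin: centre of its underside, z up. At the start it stands on coaster_a.
- jar_clip: little clip-top glass jar with orange gasket, glass lid and wire clip lying flat on the lid, 44 mm across, 56 mm tall, about 130 g; upright and round, the outer wall straight. Origin: centre of its underside, z up. At the start it stands on coaster_b.
- jar_tin: plain closed aluminium tin, 44 mm across, 50 mm tall, flat lid, about 90 g; upright and round, the outer wall straight. Origin: centre of its underside, z up. At the start it stands on coaster_c.
- jar_pot: white ceramic spice pot, with a flat wooden lid of the same width, 40 mm across, 53 mm tall, about 140 g; upright and round, the outer wall straight. Origin: centre of its underside, z up. At the start it stands on coaster_d.
- coaster_a: cork coaster, 58 mm across, 4 mm thick, fixed on the dark rack; jar_slim starts on it. Origin: centre of its underside; y along the row of four (68 mm apart, order varies), x square to it, away from the robot. Rack: plank 100 x 290 mm, its top 20 mm above the table, with a strip 10 mm high along its far edge, 42 mm beyond the row.
- coaster_b: cork coaster, 58 mm across, 4 mm thick, fixed on the dark rack; jar_clip starts on it. Origin: centre of its underside; y along the row of four (68 mm apart, order varies), x square to it, away from the robot. 
- coaster_c: cork coaster, 58 mm across, 4 mm thick, fixed on the dark rack; jar_tin starts on it. Origin: centre of its underside; y along the row of four (68 mm apart, order varies), x square to it, away from the robot. 
- coaster_d: cork coaster, 58 mm across, 4 mm thick, fixed on the dark rack; jar_pot starts on it. Origin: centre of its underside; y along the row of four (68 mm apart, order varies), x square to it, away from the robot. 
- box: fixed pale wooden box, 156 (x) x 304 (y) x 72 mm tall to the rim, walls 6 mm. Origin: centre of its underside; x away from the robot, y along the bays. Inner floor at z = 6 mm; on it strips 4 mm thick, 8 mm high, at x = +-32 and y = 0, +-64, +-128 mm part off four bays, 60 x 60 mm inside, centred at x = 0, y = -96, -32, 32, 96 mm; finger room between x = +-34 and the walls at +-72
- lid (a joint): box lid's hinge, rad: 0 shut, pi/2 upright, 1.9 fully open; starts at 1.7 to 1.88. Hinge line at x = 78, z = 72.5 mm in the box frame; shut, the board (8 mm thick, 304 mm wide, reaching 156 mm from the hinge) lies towards the robot. Stiff, stays where left; 2 to 4 N near the free edge swing it. Push it over from behind, then press it down.

How it is judged:
On the way, in this order (a step that is already met when the one before it is completed fails the run):
1. all four jars stand released in the box, in reverse order, flat in their bays, the lid still open (x of jar_slim in the frame of box between -0.015 and 0.015 m and z of jar_slim in the frame of box between 0.002 and 0.01 m and angle between each of jar_slim, jar_clip, jar_tin, jar_pot's own z axis and vertical below 0.1 rad and (y of jar_slim in the frame of box between -0.111 and -0.081 m or y of jar_slim in the frame of box between -0.047 and -0.017 m or y of jar_slim in the frame of box between 0.017 and 0.047 m or y of jar_slim in the frame of box between 0.081 and 0.111 m) and x of jar_clip in the frame of box between -0.015 and 0.015 m and z of jar_clip in the frame of box between 0.002 and 0.01 m and (y of jar_clip in the frame of box between -0.111 and -0.081 m or y of jar_clip in the frame of box between -0.047 and -0.017 m or y of jar_clip in the frame of box between 0.017 and 0.047 m or y of jar_clip in the frame of box between 0.081 and 0.111 m) and x of jar_tin in the frame of box between -0.015 and 0.015 m and z of jar_tin in the frame of box between 0.002 and 0.01 m and (y of jar_tin in the frame of box between -0.111 and -0.081 m or y of jar_tin in the frame of box between -0.047 and -0.017 m or y of jar_tin in the frame of box between 0.017 and 0.047 m or y of jar_tin in the frame of box between 0.081 and 0.111 m) and x of jar_pot in the frame of box between -0.015 and 0.015 m and z of jar_pot in the frame of box between 0.002 and 0.01 m and (y of jar_pot in the frame of box between -0.111 and -0.081 m or y of jar_pot in the frame of box between -0.047 and -0.017 m or y of jar_pot in the frame of box between 0.017 and 0.047 m or y of jar_pot in the frame of box between 0.081 and 0.111 m) and ((y of coaster_a in the frame of coaster_b above 0 m and ((y of jar_slim in the frame of box below -0.064 m and y of jar_clip in the frame of box above -0.064 m) or (y of jar_slim in the frame of box below 0 m and y of jar_clip in the frame of box above 0 m) or (y of jar_slim in the frame of box below 0.064 m and y of jar_clip in the frame of box above 0.064 m))) or (y of coaster_a in the frame of coaster_b below 0 m and ((y of jar_clip in the frame of box below -0.064 m and y of jar_slim in the frame of box above -0.064 m) or (y of jar_clip in the frame of box below 0 m and y of jar_slim in the frame of box above 0 m) or (y of jar_clip in the frame of box below 0.064 m and y of jar_slim in the frame of box above 0.064 m)))) and ((y of coaster_a in the frame of coaster_c above 0 m and ((y of jar_slim in the frame of box below -0.064 m and y of jar_tin in the frame of box above -0.064 m) or (y of jar_slim in the frame of box below 0 m and y of jar_tin in the frame of box above 0 m) or (y of jar_slim in the frame of box below 0.064 m and y of jar_tin in the frame of box above 0.064 m))) or (y of coaster_a in the frame of coaster_c below 0 m and ((y of jar_tin in the frame of box below -0.064 m and y of jar_slim in the frame of box above -0.064 m) or (y of jar_tin in the frame of box below 0 m and y of jar_slim in the frame of box above 0 m) or (y of jar_tin in the frame of box below 0.064 m and y of jar_slim in the frame of box above 0.064 m)))) and ((y of coaster_a in the frame of coaster_d above 0 m and ((y of jar_slim in the frame of box below -0.064 m and y of jar_pot in the frame of box above -0.064 m) or (y of jar_slim in the frame of box below 0 m and y of jar_pot in the frame of box above 0 m) or (y of jar_slim in the frame of box below 0.064 m and y of jar_pot in the frame of box above 0.064 m))) or (y of coaster_a in the frame of coaster_d below 0 m and ((y of jar_pot in the frame of box below -0.064 m and y of jar_slim in the frame of box above -0.064 m) or (y of jar_pot in the frame of box below 0 m and y of jar_slim in the frame of box above 0 m) or (y of jar_pot in the frame of box below 0.064 m and y of jar_slim in the frame of box above 0.064 m)))) and ((y of coaster_b in the frame of coaster_c above 0 m and ((y of jar_clip in the frame of box below -0.064 m and y of jar_tin in the frame of box above -0.064 m) or (y of jar_clip in the frame of box below 0 m and y of jar_tin in the frame of box above 0 m) or (y of jar_clip in the frame of box below 0.064 m and y of jar_tin in the frame of box above 0.064 m))) or (y of coaster_b in the frame of coaster_c below 0 m and ((y of jar_tin in the frame of box below -0.064 m and y of jar_clip in the frame of box above -0.064 m) or (y of jar_tin in the frame of box below 0 m and y of jar_clip in the frame of box above 0 m) or (y of jar_tin in the frame of box below 0.064 m and y of jar_clip in the frame of box above 0.064 m)))) and ((y of coaster_b in the frame of coaster_d above 0 m and ((y of jar_clip in the frame of box below -0.064 m and y of jar_pot in the frame of box above -0.064 m) or (y of jar_clip in the frame of box below 0 m and y of jar_pot in the frame of box above 0 m) or (y of jar_clip in the frame of box below 0.064 m and y of jar_pot in the frame of box above 0.064 m))) or (y of coaster_b in the frame of coaster_d below 0 m and ((y of jar_pot in the frame of box below -0.064 m and y of jar_clip in the frame of box above -0.064 m) or (y of jar_pot in the frame of box below 0 m and y of jar_clip in the frame of box above 0 m) or (y of jar_pot in the frame of box below 0.064 m and y of jar_clip in the frame of box above 0.064 m)))) and ((y of coaster_c in the frame of coaster_d above 0 m and ((y of jar_tin in the frame of box below -0.064 m and y of jar_pot in the frame of box above -0.064 m) or (y of jar_tin in the frame of box below 0 m and y of jar_pot in the frame of box above 0 m) or (y of jar_tin in the frame of box below 0.064 m and y of jar_pot in the frame of box above 0.064 m))) or (y of coaster_c in the frame of coaster_d below 0 m and ((y of jar_pot in the frame of box below -0.064 m and y of jar_tin in the frame of box above -0.064 m) or (y of jar_pot in the frame of box below 0 m and y of jar_tin in the frame of box above 0 m) or (y of jar_pot in the frame of box below 0.064 m and y of jar_tin in the frame of box above 0.064 m)))) and linear speed of each of jar_slim, jar_clip, jar_tin, jar_pot below 0.02 m/s and contact force between each of jar_slim, jar_clip, jar_tin, jar_pot and the fingers below 0.1 N and value of joint lid above 0.8 rad), for 0.2 s.
2. the lid is shut over them (value of joint lid below 0.04 rad), for 0.2 s.
At the end, for the whole second after the job is handed in: Each jar is upright (0.1 rad) on the floor of its own bay (within 15 mm of the bay centre along x and y, underside below 10 mm over the box's underside), in the reverse order of the coasters, released and at rest; the lid is shut (below 0.04 rad) (x of jar_slim in the frame of box between -0.015 and 0.015 m and z of jar_slim in the frame of box between 0.002 and 0.01 m and angle between each of jar_slim, jar_clip, jar_tin, jar_pot's own z axis and vertical below 0.1 rad and (y of jar_slim in the frame of box between -0.111 and -0.081 m or y of jar_slim in the frame of box between -0.047 and -0.017 m or y of jar_slim in the frame of box between 0.017 and 0.047 m or y of jar_slim in the frame of box between 0.081 and 0.111 m) and x of jar_clip in the frame of box between -0.015 and 0.015 m and z of jar_clip in the frame of box between 0.002 and 0.01 m and (y of jar_clip in the frame of box between -0.111 and -0.081 m or y of jar_clip in the frame of box between -0.047 and -0.017 m or y of jar_clip in the frame of box between 0.017 and 0.047 m or y of jar_clip in the frame of box between 0.081 and 0.111 m) and x of jar_tin in the frame of box between -0.015 and 0.015 m and z of jar_tin in the frame of box between 0.002 and 0.01 m and (y of jar_tin in the frame of box between -0.111 and -0.081 m or y of jar_tin in the frame of box between -0.047 and -0.017 m or y of jar_tin in the frame of box between 0.017 and 0.047 m or y of jar_tin in the frame of box between 0.081 and 0.111 m) and x of jar_pot in the frame of box between -0.015 and 0.015 m and z of jar_pot in the frame of box between 0.002 and 0.01 m and (y of jar_pot in the frame of box between -0.111 and -0.081 m or y of jar_pot in the frame of box between -0.047 and -0.017 m or y of jar_pot in the frame of box between 0.017 and 0.047 m or y of jar_pot in the frame of box between 0.081 and 0.111 m) and ((y of coaster_a in the frame of coaster_b above 0 m and ((y of jar_slim in the frame of box below -0.064 m and y of jar_clip in the frame of box above -0.064 m) or (y of jar_slim in the frame of box below 0 m and y of jar_clip in the frame of box above 0 m) or (y of jar_slim in the frame of box below 0.064 m and y of jar_clip in the frame of box above 0.064 m))) or (y of coaster_a in the frame of coaster_b below 0 m and ((y of jar_clip in the frame of box below -0.064 m and y of jar_slim in the frame of box above -0.064 m) or (y of jar_clip in the frame of box below 0 m and y of jar_slim in the frame of box above 0 m) or (y of jar_clip in the frame of box below 0.064 m and y of jar_slim in the frame of box above 0.064 m)))) and ((y of coaster_a in the frame of coaster_c above 0 m and ((y of jar_slim in the frame of box below -0.064 m and y of jar_tin in the frame of box above -0.064 m) or (y of jar_slim in the frame of box below 0 m and y of jar_tin in the frame of box above 0 m) or (y of jar_slim in the frame of box below 0.064 m and y of jar_tin in the frame of box above 0.064 m))) or (y of coaster_a in the frame of coaster_c below 0 m and ((y of jar_tin in the frame of box below -0.064 m and y of jar_slim in the frame of box above -0.064 m) or (y of jar_tin in the frame of box below 0 m and y of jar_slim in the frame of box above 0 m) or (y of jar_tin in the frame of box below 0.064 m and y of jar_slim in the frame of box above 0.064 m)))) and ((y of coaster_a in the frame of coaster_d above 0 m and ((y of jar_slim in the frame of box below -0.064 m and y of jar_pot in the frame of box above -0.064 m) or (y of jar_slim in the frame of box below 0 m and y of jar_pot in the frame of box above 0 m) or (y of jar_slim in the frame of box below 0.064 m and y of jar_pot in the frame of box above 0.064 m))) or (y of coaster_a in the frame of coaster_d below 0 m and ((y of jar_pot in the frame of box below -0.064 m and y of jar_slim in the frame of box above -0.064 m) or (y of jar_pot in the frame of box below 0 m and y of jar_slim in the frame of box above 0 m) or (y of jar_pot in the frame of box below 0.064 m and y of jar_slim in the frame of box above 0.064 m)))) and ((y of coaster_b in the frame of coaster_c above 0 m and ((y of jar_clip in the frame of box below -0.064 m and y of jar_tin in the frame of box above -0.064 m) or (y of jar_clip in the frame of box below 0 m and y of jar_tin in the frame of box above 0 m) or (y of jar_clip in the frame of box below 0.064 m and y of jar_tin in the frame of box above 0.064 m))) or (y of coaster_b in the frame of coaster_c below 0 m and ((y of jar_tin in the frame of box below -0.064 m and y of jar_clip in the frame of box above -0.064 m) or (y of jar_tin in the frame of box below 0 m and y of jar_clip in the frame of box above 0 m) or (y of jar_tin in the frame of box below 0.064 m and y of jar_clip in the frame of box above 0.064 m)))) and ((y of coaster_b in the frame of coaster_d above 0 m and ((y of jar_clip in the frame of box below -0.064 m and y of jar_pot in the frame of box above -0.064 m) or (y of jar_clip in the frame of box below 0 m and y of jar_pot in the frame of box above 0 m) or (y of jar_clip in the frame of box below 0.064 m and y of jar_pot in the frame of box above 0.064 m))) or (y of coaster_b in the frame of coaster_d below 0 m and ((y of jar_pot in the frame of box below -0.064 m and y of jar_clip in the frame of box above -0.064 m) or (y of jar_pot in the frame of box below 0 m and y of jar_clip in the frame of box above 0 m) or (y of jar_pot in the frame of box below 0.064 m and y of jar_clip in the frame of box above 0.064 m)))) and ((y of coaster_c in the frame of coaster_d above 0 m and ((y of jar_tin in the frame of box below -0.064 m and y of jar_pot in the frame of box above -0.064 m) or (y of jar_tin in the frame of box below 0 m and y of jar_pot in the frame of box above 0 m) or (y of jar_tin in the frame of box below 0.064 m and y of jar_pot in the frame of box above 0.064 m))) or (y of coaster_c in the frame of coaster_d below 0 m and ((y of jar_pot in the frame of box below -0.064 m and y of jar_tin in the frame of box above -0.064 m) or (y of jar_pot in the frame of box below 0 m and y of jar_tin in the frame of box above 0 m) or (y of jar_pot in the frame of box below 0.064 m and y of jar_tin in the frame of box above 0.064 m)))) and linear speed of each of jar_slim, jar_clip, jar_tin, jar_pot below 0.02 m/s and contact force between each of jar_slim, jar_clip, jar_tin, jar_pot and the fingers below 0.1 N and value of joint lid below 0.04 rad); the robot touches nothing.
It fails at once if a jar is tipped by more than 0.7 rad (angle between any of jar_slim, jar_clip, jar_tin, jar_pot's own z axis and vertical above 0.7 rad).
It fails at once if a jar strikes or is pressed on the box with more than 60 N (set down gently) (contact force between any of jar_slim, jar_clip, jar_tin, jar_pot and box above 60 N).
It also fails if it takes over 144 s, if anything falls off the work surface, if the arm or the gripper's body presses on something with over 40 N, if the wrist force passes 120 N, or if a joint passes its speed limit or range.

ROBOT

A 6-joint arm with a two-finger parallel gripper is mounted at the origin on the work surface. World frame = base frame: x ahead of the robot, y to its left, z up, the work surface at z = 0. Lengths are in m, angles in rad, forces in N, time in s.
With the tool pointing down it reaches from about 0.225 to 0.875 m from the base axis. Payload 3.4 kg.
Tool frame: the origin (TCP) lies at the very end of the fingers, on their centre line; the grasp point (between the pads) lies 19 mm behind it; z points along the fingers, y is the direction in which the jaws open and shut (so a half turn about z gives the same grasp; the last joint's range is limited). The gripper opens to 85 mm and grips with 20 to 120 N. Pads are 22 mm wide; open, the fingers measure 114 mm over their backs; the gripper's body (76 mm by 85 mm) begins 54 mm behind the grasp point. The pads swing forward as they close: fully open they stand 13 mm farther back than shut.
Start: joints at [1.205, 0.276, 1.505, -0, 1.361, -0.121], TCP at [0.139, 0.558, 0.231] pointing down, gripper open.
Joint ranges: [-2.89, 2.89], [-0.75, 2.08], [0.22, 2.7], [-1.18, 4.32], [0.11, 2.71], [-2.7, 2.7]. Speed limits (rad/s): [2.57, 2.57, 3.14, 3.14, 3.14, 3.14].

INTERFACE

Orientations are given as a unit quaternion [w, x, y, z].
In Python, from rig import telemetry, imaging, manip, finder gives the robot as it stands.
- The arm moves only by the tool arm_command, never from a script. Its argument "steps" is a list of rows, each a list of 3 entries, a list of its own where there are three numbers: the turn, a rotation vector about the world's x, y, z in rad, then the shift along the world's x, y, z in mm, then the closure in counts, from 0 (fully open) to 255 (shut). In form: [[[rx, ry, rz], [dx, dy, dz], grip], ...]. A call has 1 to 20 rows; each row shifts and turns the commanded pose from where the row before left it; what a row does not reach is not made up. A row lasts 1/8 s, in which the tool goes at most 62.5 mm and 10.7 degrees, less where a joint would pass 70% of its speed; a pose out of reach is approached as far as the arm can. A call is refused whole if a number of a shift passes 62.5 or a number of a turn 0.188, either way. A call with a gripper value outside its range is refused whole. The fingers move at their own pace and stop on an object; "newtons" is the grip in N (left out, the last holds). Time passes only in rows, so rows that do not move let the fingers close. It gives the time, the measured TCP pose, the force and the opening at its end, in the units of the state.
- telemetry.get_state(): the state, without advancing time (a new reading comes with each control period).
- imaging.get_image(name): name is "scene" or "top"; returns the picture (384x512x3 uint8, blue, green, red); there is no depth.
- imaging.camera_params(name): a dict with "intrinsics" (3x3 intrinsics, pixels), "R" (3x3) and "t" (3): a world point X has camera coordinates R X + t. Camera axes: x right, y down, z forward; pixel columns grow to the right and rows downward; lengths in m; the calibration is good to about 2 mm. A picture is of the moment at which its call begins. camera_params takes no time and is no camera call.
- manip.sign_off(): hands the job in, once; it reports no verdict.
Trained networks look in the newest picture that a camera, given by its name, has taken for a name from the list of things; names that differ only in an ending like _2 or _b are one class to them, and where a whole thing is asked for, a point or a joint stands for the part that bears it (a point fixed in the world has none). Each returns a list of dicts, best first, with "score" (0 to 1); they miss things now and then, are a little off and sometimes report something else, mostly with a low value. They report only what shows in the picture. A call takes as long as a camera call.
- finder.cut_out(camera, thing): "pixels" (384x512 bool, what is visible of it) and "extent" ([left, top, width, height] in pixels, round what is visible of it).
The state is a dict: "clock": time; "qpos": joint angles; "qd": joint speeds; "effort": joint torques, N m; "position": TCP position; "ee_rot": TCP orientation; "contact_force": force on the tool from outside, world axes, zero at the start; "moment": the same for the moment, N m; "width": finger opening in m.
Only numpy, scipy, OpenCV 4.12 (cv2) and the standard library are available. Lean on these libraries where they do the work, as an engineer would, in place of code of your own. Each camera call takes 0.05 s, during which the arm holds its last target.

## Working session

There is one attempt and no reset: what is moved stays moved. The work goes in short steps, Python scripts to look and compute and a tool call to move; the robot and the scene stay as the last step left them, time stands still between calls to the robot, and variables do not carry over. Pictures are saved under pics/ and viewed, and the job is handed in when it is done.

Besides the shell and the picture viewer there is one more tool, called after "Call:" in YAML: its name, and indented under it one key for each argument. arm_command: Moves the arm, as the interface text tells. Its arguments: {"type":"object","properties":{"steps":{"type":"array"},"newtons":{"type":"number"}},"required":["steps"]}

```bash
mkdir -p pics; ls
python3 - <<'E'
from rig import telemetry, imaging
import cv2
print(telemetry.get_state())
for n in ("scene","top"):
    cv2.imwrite(f"pics/{n}0.png",imaging.get_image(n)); print(n,imaging.camera_params(n))
E
```

```text
pics
{'clock': 0.0, 'qpos': array([ 1.20499861e+00,  2.76620175e-01,  1.50613852e+00,  1.97957025e-05,
        1.36066288e+00, -1.21004878e-01]), 'qd': array([ 0.00165798,  0.00029548,  0.00106152, -0.00066724, -0.00092641,
       -0.0008098 ]), 'effort': array([ 3.02673334e-04, -4.16787708e+01, -2.45800334e+01, -2.37696750e-04,
        1.11483992e-02,  2.03739788e-06]), 'position': array([0.13916986, 0.55737327, 0.23042318]), 'ee_rot': array([-2.29782843e-04,  1.22093052e-01,  9.92518237e-01, -8.85174369e-04]), 'contact_force': array([-0.1374735 , -0.02601022,  0.07284709]), 'moment': array([-0.0226423 , -0.00725521, -0.01895693]), 'width': 0.08527224638385486}
scene {'intrinsics': array([[355.78108489,   0.        , 261.93191457],
       [  0.        , 355.78108489, 192.26068202],
       [  0.        ,   0.        ,   1.        ]]), 'R': array([[ 0.86789223,  0.49670678, -0.00674193],
       [ 0.39062424, -0.69079367, -0.60845444],
       [-0.30688073,  0.52543931, -0.79356017]]), 't': array([-0.47244799, -0.15600313,  1.04513895])}
top {'intrinsics': array([[443.32441474,   0.        , 258.25470776],
       [  0.        , 443.32441474, 195.79337778],
       [  0.        ,   0.        ,   1.        ]]), 'R': array([[ 0.00375447, -0.99998413, -0.00420112],
       [-0.98249395, -0.00290624, -0.18627184],
       [ 0.18625667,  0.00482693, -0.98248926]]), 't': array([0.01598532, 0.56426759, 0.91275413])}
```

View pics/scene0.png

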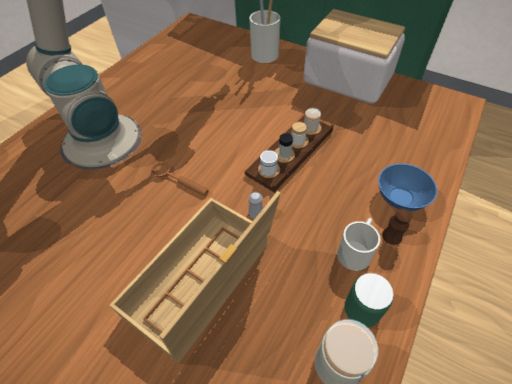

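View pics/top0.png

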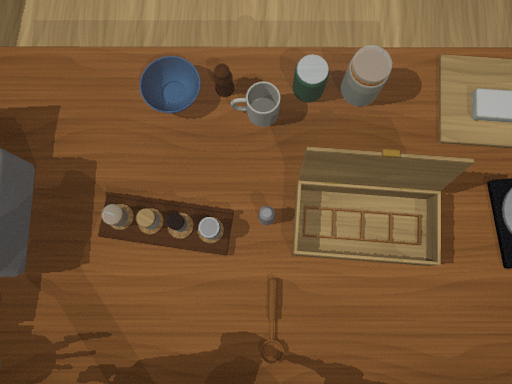

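The rack is at left in the top view (x 100–232, y 195–253) and the box at right (295–440, 185–263), with a small shaker between them at (266,215). Next I'll run the networks and zoom in.

```bash
cat > h.py <<'E'
from rig import telemetry, imaging, manip, finder
import numpy as np, cv2
from scipy.optimize import least_squares
P={n:imaging.camera_params(n) for n in ("scene","top")}
def proj(n,X):
    p=P[n]; c=np.atleast_2d(X)@p["R"].T+p["t"]; q=c@p["intrinsics"].T; return q[:,:2]/q[:,2:]
def ray(n,uv,z):
    p=P[n]; d=p["R"].T@np.linalg.inv(p["intrinsics"])@np.array([uv[0],uv[1],1.]); o=-p["R"].T@p["t"]
    return o+d*(z-o[2])/d[2]
def hull(n,c,r,z0,h):
    a=np.linspace(0,2*np.pi,48,endpoint=False)
    X=np.vstack([np.c_[c[0]+r*np.cos(a),c[1]+r*np.sin(a),np.full(48,z)] for z in (z0,z0+h)])
    return cv2.convexHull(proj(n,X).astype(np.float32))[:,0]
E
python3 - <<'E'
from h import *
im={}
for n in ("top","scene"):
    im[n]=imaging.get_image(n)
masks={}
for n in ("top","scene"):
    for t in ("jar_slim","jar_clip","jar_tin","jar_pot","coaster_a","box","lid"):
        for d in finder.cut_out(n,t)[:4]:
            ys,xs=np.nonzero(d["pixels"]); print(n,t,round(d["score"],2),d["extent"],len(xs),xs.mean().round(1),ys.mean().round(1))
        r=finder.cut_out(n,t) if 0 else None
a=cv2.resize(im["top"][180:260,90:245],None,fx=5,fy=5,interpolation=cv2.INTER_CUBIC); cv2.imwrite("pics/rt.png",a)
a=cv2.resize(im["scene"][95:225,235:345],None,fx=4.5,fy=4.5,interpolation=cv2.INTER_CUBIC); cv2.imwrite("pics/rs.png",a)
a=cv2.resize(im["top"][140:270,280:475],None,fx=4,fy=4,interpolation=cv2.INTER_CUBIC); cv2.imwrite("pics/bt.png",a)
E
```

```text
top jar_slim 0.51 [166.6, 211.4, 19.1, 21.8] 315 176.7 221.6
top jar_clip 0.89 [101.0, 206.9, 28.0, 19.7] 493 114.5 215.1
top jar_clip 0.3 [121.2, 202.9, 11.7, 21.8] 135 127.3 214.7
top jar_tin 0.6 [195.9, 215.2, 24.0, 23.5] 369 209.4 227.3
top jar_pot 0.92 [135.1, 206.9, 23.5, 16.1] 378 147.6 218.3
top coaster_a 0.58 [171.5, 210.1, 22.2, 30.3] 290 183.5 227.7
top coaster_a 0.47 [114.2, 204.8, 18.6, 23.0] 133 126.9 215.8
top coaster_a 0.45 [138.6, 209.9, 22.3, 26.7] 145 153.9 223.0
top box 0.79 [290.3, 144.7, 183.5, 121.8] 16574 371.7 204.6
top box 0.38 [196.3, 213.7, 24.1, 29.3] 382 209.5 227.6
top lid 0.55 [298.9, 145.9, 173.0, 46.9] 5336 381.2 167.9
scene jar_slim 0.56 [278.1, 135.5, 16.2, 22.1] 290 284.7 145.2
scene jar_clip 0.66 [304.1, 109.5, 16.1, 21.0] 271 311.5 118.9
scene jar_tin 0.93 [259.5, 152.7, 18.5, 19.5] 357 268.4 162.5
scene jar_pot 0.77 [291.8, 124.3, 17.2, 19.4] 249 298.8 132.7
scene coaster_a 0.67 [257.6, 169.2, 22.6, 11.0] 54 267.9 173.0
scene coaster_a 0.44 [294.5, 136.0, 14.1, 12.1] 66 301.0 144.6
scene coaster_a 0.41 [274.1, 150.4, 21.9, 12.4] 93 284.2 157.2
scene box 0.66 [112.0, 192.6, 170.8, 169.6] 13332 193.6 275.4
scene box 0.4 [263.3, 169.8, 18.4, 10.1] 38 273.8 173.9
scene lid 0.76 [157.3, 189.8, 125.1, 163.8] 3899 218.4 278.6
```

View pics/rt.png

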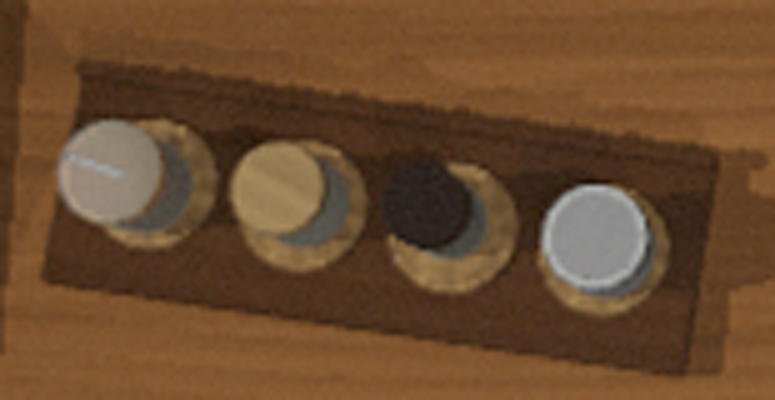

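View pics/rs.png

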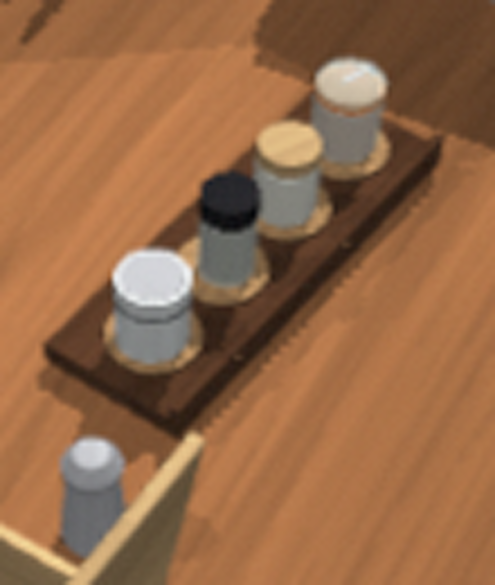

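View pics/bt.png

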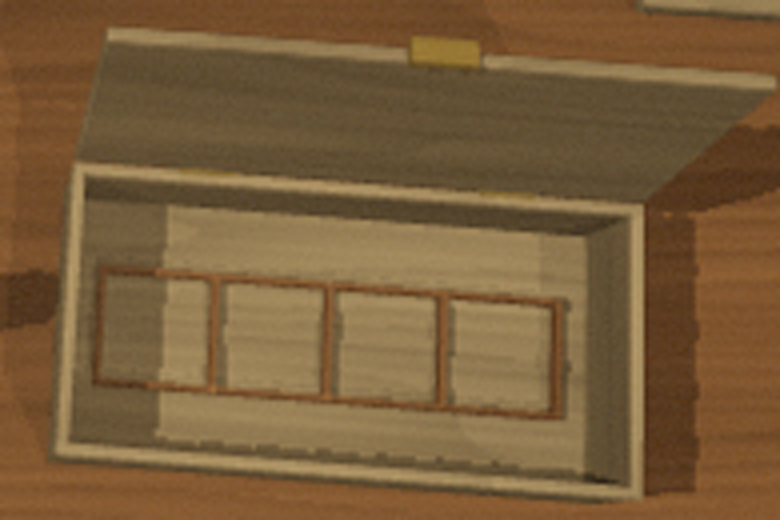

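```bash
cat > est.py <<'E'
from h import *
D={"jar_slim":(.018,.062),"jar_clip":(.022,.056),"jar_tin":(.022,.050),"jar_pot":(.020,.053)}
def fitjar(j,z0,cams=("top","scene")):
    r,h=D[j]; obs=[]
    for n in cams:
        L=finder.cut_out(n,j)
        if L:
            obs.append((n,np.array(L[0]["extent"]),L[0]["score"]))
    def f(c):
        o=[]
        for n,e,s in obs:
            H=hull(n,c,r,z0,h); lo=H.min(0); hi=H.max(0)
            o+=list(np.r_[lo-e[:2],hi-e[:2]-e[2:]])
        return o
    if not obs: return None
    n,e,s=obs[0]; x0=ray(n,e[:2]+e[2:]/2,z0+h/2)[:2]
    s=least_squares(f,x0,loss="soft_l1"); return s.x,np.round(f(s.x),1),[round(o[2],2) for o in obs]
E
python3 - <<'E'
from est import *
for n in ("top","scene"): imaging.get_image(n)
c={}
for j in ("jar_clip","jar_pot","jar_slim","jar_tin"):
    s=fitjar(j,.024); c[j]=s[0]; print(j,s[0].round(4),s[1],s[2])
C=np.array(list(c.values()))
k=np.array([1.5,.5,-.5,-1.5])*.068
def g(p): 
    u=np.array([-np.sin(p[2]),np.cos(p[2])]); return (C-(p[:2]+k[:,None]*u)).ravel()
s=least_squares(g,[*C.mean(0),-.1]); print("row",s.x.round(4),g(s.x).round(4)*1000)
p=s.x;u=np.array([-np.sin(p[2]),np.cos(p[2])]);print((p[:2]+k[:,None]*u).round(4))
# box
z=np.array
pts=[]
rim=[(77,165,78,152),(643,207,78,-152),(640,497,-78,-152),(52,460,-78,152)]
st=[(100,266,34,130),(565,298,34,-130),(560,416,-34,-130),(97,383,-34,130)]
uv=z([[a/4+280-.4,b/4+140-.4] for a,b,_,_ in rim+st]); L=z([[a,b,72] for _,_,a,b in rim]+[[a,b,14] for _,_,a,b in st])/1000
def W(p,L):
    c,s=np.cos(p[2]),np.sin(p[2]); return np.c_[p[0]+c*L[:,0]-s*L[:,1],p[1]+s*L[:,0]+c*L[:,1],L[:,2]]
f=lambda p:(proj("top",W(p,L))-uv).ravel()
s=least_squares(f,[.5,-.3,0]);print("box",s.x.round(4),f(s.x).round(1))
im=imaging.get_image("scene")
imt=imaging.get_image("top")
for n,i in (("scene",im),("top",imt)):
    i=cv2.resize(i,None,fx=2,fy=2) if 0 else i
    for q in proj(n,W(s.x,np.vstack([L,[[0,y,.006] for y in (-.096,-.032,.032,.096)]]))): cv2.circle(i,tuple(int(round(v)) for v in q),1,(0,0,255),-1)
    for j,cc in c.items(): cv2.polylines(i,[hull(n,cc,D[j][0],.024,D[j][1]).round().astype(int)],True,(0,255,0),1)
cv2.imwrite("pics/ov_s.png",cv2.resize(im[90:370,100:350],None,fx=2.1,fy=2.1)); cv2.imwrite("pics/ov_t.png",cv2.resize(imt[140:275,90:480],None,fx=2,fy=2))
# lid angle: free edge corners in top
for th in np.arange(1.65,1.92,.05):
    E=z([[.078-.156*np.cos(th),y,.0725+.156*np.sin(th)] for y in (.152,-.152)]); print(round(th,2),proj("top",W(s.x,E)).round(1).tolist(), W(s.x,E).round(3).tolist())
print("obs",[108/4+280,28/4+140],[775/4+280,80/4+140])
E
```

```text
jar_clip [0.5213 0.3256] [-0.3 -2.9  0.9  0.7  0.6 -2.5 -1.3 -0.2] [0.63, 0.65]
jar_pot [0.5165 0.2574] [-0.3 -1.9 -0.2  3.   0.7 -2.1  0.5 -0.8] [0.66, 0.71]
jar_slim [0.5074 0.1918] [-2.8 -1.7  2.2  1.7] [0.82]
jar_tin [0.4909 0.1228] [ 0.   1.   0.4 -0.5  0.6 -6.5  0.5  0.3] [0.94, 0.74]
row [ 0.509   0.2244 -0.148 ] [-2.7  0.3  2.5 -0.7  3.4  1.1 -3.1 -0.7]
[[0.5241 0.3253]
 [0.514  0.258 ]
 [0.504  0.1908]
 [0.494  0.1235]]
box [ 0.5057 -0.2138 -0.0696] [-0.8 -0.2 -0.1 -0.7  0.9  0.5  1.2 -1.1 -0.1 -0.2 -0.7  0.1  0.4  0.9
 -1.   0.6]
1.65 [[305.7, 155.0], [474.9, 166.8]] [[0.606, -0.068, 0.228], [0.585, -0.372, 0.228]]
1.7 [[305.9, 151.0], [474.6, 162.7]] [[0.614, -0.069, 0.227], [0.593, -0.372, 0.227]]
1.75 [[306.1, 147.1], [474.2, 158.8]] [[0.622, -0.07, 0.226], [0.601, -0.373, 0.226]]
1.8 [[306.2, 143.4], [473.7, 155.0]] [[0.629, -0.07, 0.224], [0.608, -0.373, 0.224]]
1.85 [[306.3, 139.7], [473.2, 151.3]] [[0.637, -0.071, 0.222], [0.616, -0.374, 0.222]]
1.9 [[306.4, 136.3], [472.5, 147.7]] [[0.644, -0.071, 0.22], [0.623, -0.374, 0.22]]
obs [307.0, 147.0] [473.75, 160.0]
```

View pics/ov_s.png

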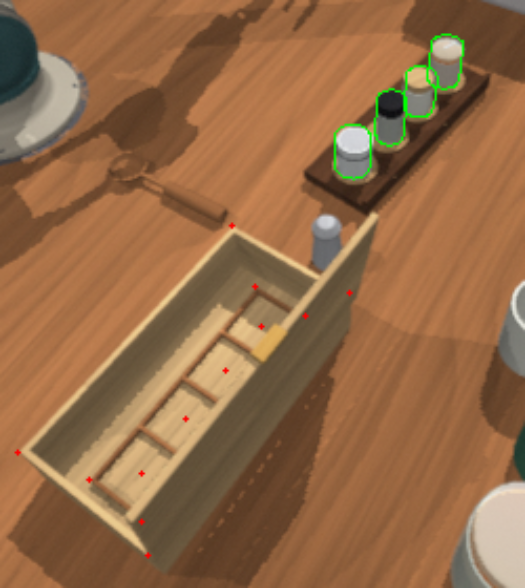

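View pics/ov_t.png

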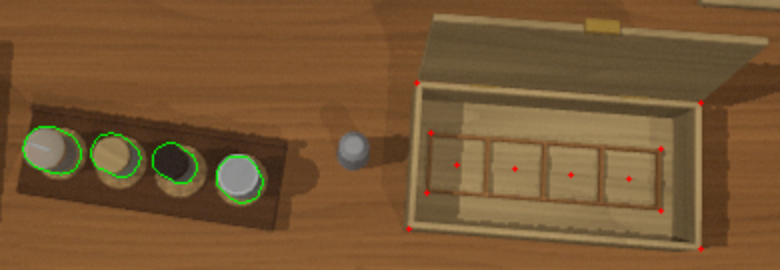

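Run:
```python
from h import *
for nm,a,z,b in (("clip",(111,171),.080,(155,184)),("pot",(279,188),.077,(303,206)),("slim",(427,204),.086,(453,229)),("tin",(596,240),.074,(604,250))):
    print(nm,*[ray("top",(q[0]/5+90-.4,q[1]/5+180-.4),zz)[:2].round(4) for q,zz in ((a,z),(b,.024))])
im=imaging.get_image("scene")
cv2.imwrite("pics/bs.png",cv2.resize(im[185:370,105:290],None,fx=3.2,fy=3.2,interpolation=cv2.INTER_CUBIC))
```

```text
clip [0.5196 0.3257] [0.5221 0.3246]
pot [0.5131 0.2553] [0.5124 0.2581]
slim [0.5053 0.1909] [0.5023 0.191 ]
tin [0.4919 0.1215] [0.4932 0.1237]
```

View pics/bs.png

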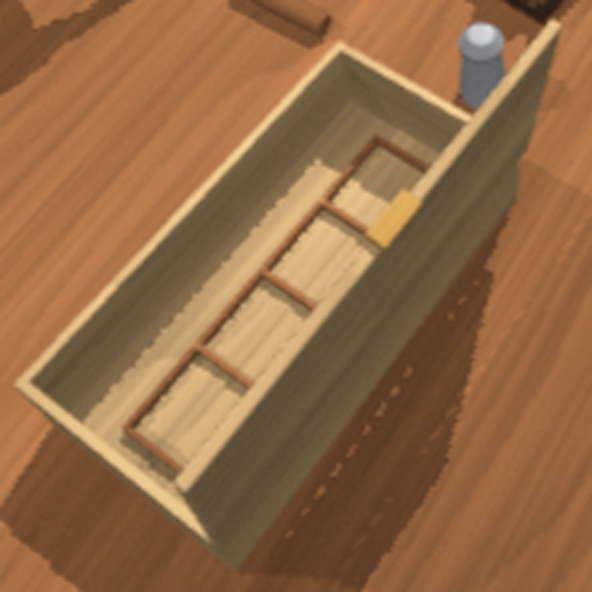

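Run:
```python
from h import *
z=np.array
rim=[(77,165,78,152),(643,207,78,-152),(640,497,-78,-152),(52,460,-78,152)]
st=[(100,266,34,130),(565,298,34,-130),(560,416,-34,-130),(97,383,-34,130)]
uvt=z([[a/4+280-.4,b/4+140-.4] for a,b,_,_ in rim+st]); Lt=z([[a,b,72] for _,_,a,b in rim]+[[a,b,14] for _,_,a,b in st])/1000
S=[(338,42,-78,152,72),(18,384,-78,-152,72),(376,137,-34,130,14),(126,430,-34,-130,14)]
uvs=z([[a/3.2+105-.35,b/3.2+185-.35] for a,b,*_ in S]); Ls=z([q[2:] for q in S])/1000
def W(p,L):
    c,s=np.cos(p[2]),np.sin(p[2]); return np.c_[p[0]+c*L[:,0]-s*L[:,1],p[1]+s*L[:,0]+c*L[:,1],L[:,2]]
ft=lambda p:(proj("top",W(p,Lt))-uvt).ravel(); fs=lambda p:(proj("scene",W(p,Ls))-uvs).ravel()
for f in (ft,fs,lambda p:np.r_[ft(p),fs(p)]):
    s=least_squares(f,[.5,-.3,0]);print("box",s.x.round(4),f(s.x).round(1))
p=s.x
for y in (-.096,-.032,.032,.096): print(y,W(p,z([[0,y,.006]])).round(4))
```

```text
box [ 0.5057 -0.2138 -0.0696] [-0.8 -0.2 -0.1 -0.7  0.9  0.5  1.2 -1.1 -0.1 -0.2 -0.7  0.1  0.4  0.9
 -1.   0.6]
box [ 0.5092 -0.2135 -0.0659] [ 0.6 -0.4 -0.4  1.   0.5 -1.1 -0.5 -0.1]
box [ 0.5067 -0.2137 -0.0684] [-0.9 -0.6 -0.3 -1.3  0.8 -0.1  1.2 -1.5 -0.1 -0.6 -0.8 -0.4  0.3  0.3
 -1.   0.2 -0.1 -0.8 -1.5  0.3 -0.3 -1.4 -1.6 -0.8]
-0.096 [[ 0.5002 -0.3095  0.006 ]]
-0.032 [[ 0.5045 -0.2456  0.006 ]]
0.032 [[ 0.5089 -0.1818  0.006 ]]
0.096 [[ 0.5133 -0.1179  0.006 ]]
```

Call:
arm_command:
  steps:
    - [[0,0,-0.1426],[38,-23,-7],0]
    - [[0,0,-0.1426],[38,-23,-7],0]
    - [[0,0,-0.1426],[38,-23,-7],0]
    - [[0,0,-0.1426],[38,-23,-7],0]
    - [[0,0,-0.1426],[38,-23,-7],0]
    - [[0,0,-0.1426],[38,-23,-7],0]
    - [[0,0,-0.1426],[38,-23,-7],0]
    - [[0,0,-0.1426],[38,-23,-7],0]
    - [[0,0,-0.1426],[38,-23,-7],0]
    - [[0,0,-0.1426],[38,-23,-7],0]
    - [[0,0,0],[0,0,0],0]
    - [[0,0,0],[0,0,0],0]
  newtons: 30

```text
clock: 3.05
position: [0.5189, 0.3279, 0.1612]
ee_rot: [-0.0, 0.741, 0.671, -0.0]
contact_force: [0.0, 0.5, 0.0]
width: 0.0853
```

Call:
arm_command:
  steps:
    - [[0,0,0],[2.5,-2.5,-20],0]
    - [[0,0,0],[0,0,-35],0]
    - [[0,0,0],[0,0,-35],0]
    - [[0,0,0],[0,0,-20],0]
    - [[0,0,0],[0,0,-9],0]
    - [[0,0,0],[0,0,0],0]
    - [[0,0,0],[0,0,0],255]
    - [[0,0,0],[0,0,0],255]
    - [[0,0,0],[0,0,0],255]
    - [[0,0,0],[0,0,0],255]
    - [[0,0,0],[0,0,0],255]
    - [[0,0,0],[0,0,0],255]
    - [[0,0,0],[0,0,0],255]
    - [[0,0,0],[0,0,0],255]

```text
clock: 4.8
position: [0.5224, 0.3257, 0.0434]
ee_rot: [0.0, 0.742, 0.671, 0.001]
contact_force: [-1.2, -0.4, 6.7]
width: 0.0434
```

Call:
arm_command:
  steps:
    - [[0,0,0],[0,0,10],255]
    - [[0,0,0],[0,0,30],255]
    - [[0,0,0],[0,0,40],255]
    - [[0,0,0],[0,0,20],255]
    - [[0,0,0],[-2,-20,0],255]
    - [[0,0,0],[-2,-40,0],255]
    - [[0,0,0],[-2,-50,0],255]
    - [[0,0,0],[-2,-50,0],255]
    - [[0,0,0],[-2,-50,0],255]
    - [[0,0,0],[-2,-50,0],255]
    - [[0,0,0],[-2,-50,0],255]
    - [[0,0,0],[-2,-50,0],255]
    - [[0,0,0],[-2,-50,0],255]
    - [[0,0,0],[-2,-50,0],255]
    - [[0,0,0],[-2,-50,0],255]
    - [[0,0,0],[0,-50,0],255]
    - [[0,0,0],[0,-50,0],255]
    - [[0,0,0],[0,-25,0],255]
    - [[0,0,0],[0,0,0],255]
    - [[0,0,0],[0,0,0],255]

```text
clock: 7.3
position: [0.4988, -0.3081, 0.1415]
ee_rot: [-0.001, 0.742, 0.671, 0.0]
contact_force: [0.6, -0.4, -0.8]
width: 0.0432
```

Call:
arm_command:
  steps:
    - [[0,0,0],[1.4,-1.4,-10],255]
    - [[0,0,0],[0,0,-30],255]
    - [[0,0,0],[0,0,-30],255]
    - [[0,0,0],[0,0,-20],255]
    - [[0,0,0],[0,0,-10],255]
    - [[0,0,0],[0,0,-6],255]
    - [[0,0,0],[0,0,-4],255]
    - [[0,0,0],[0,0,-2],255]
    - [[0,0,0],[0,0,0],255]
    - [[0,0,0],[0,0,0],255]

```text
clock: 8.55
position: [0.5015, -0.3112, 0.0307]
ee_rot: [0.0, 0.742, 0.671, 0.0]
contact_force: [-0.1, 0.4, -2.2]
width: 0.043
```

Run:
```python
from h import *
a=imaging.get_image("scene");b=imaging.get_image("top")
cv2.imwrite("pics/c1.png",np.hstack([cv2.resize(a[185:370,105:290],(390,390)),cv2.resize(b[140:270,280:475],(400,266)) if 0 else cv2.copyMakeBorder(cv2.resize(b[140:270,280:475],(400,267)),0,123,0,0,cv2.BORDER_CONSTANT)]))
```

```text
(no output)
```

View pics/c1.png

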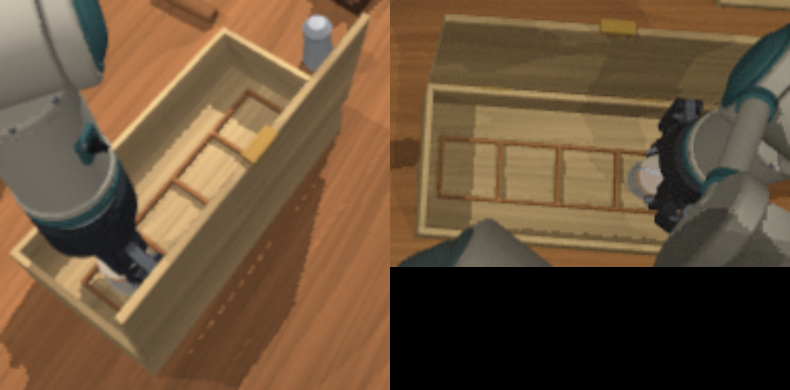

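The clip jar is over the rightmost bay: it shows at about (650,180) in the top crop, and the bay starts at the strip at 617. I'll lower it gently.

Call:
arm_command:
  steps:
    - [[0,0,0],[0,0,-2],255]
    - [[0,0,0],[0,0,-1.5],255]
    - [[0,0,0],[0,0,-1],255]
    - [[0,0,0],[0,0,-0.5],255]
    - [[0,0,0],[0,0,0],255]
    - [[0,0,0],[0,0,0],255]

```text
clock: 9.4
position: [0.5012, -0.3109, 0.0254]
ee_rot: [-0.0, 0.742, 0.671, 0.0]
contact_force: [-0.9, 0.9, 0.7]
width: 0.0433
```

Call:
arm_command:
  steps:
    - [[0,0,0],[0,0,-1],255]
    - [[0,0,0],[0,0,0],255]
    - [[0,0,0],[0,0,0],255]

```text
clock: 9.78
position: [0.5012, -0.311, 0.0254]
ee_rot: [0.0, 0.742, 0.671, 0.0]
contact_force: [-2.1, 1.3, 7.0]
width: 0.0433
```

Call:
arm_command:
  steps:
    - [[0,0,0],[0,0,0.5],60]
    - [[0,0,0],[0,0,0],60]
    - [[0,0,0],[0,0,0],60]
    - [[0,0,0],[0,0,0],60]
    - [[0,0,0],[0,0,10],60]
    - [[0,0,0],[0,0,30],60]
    - [[0,0,0],[0,0,45],60]
    - [[0,0,0],[0,0,35],0]
    - [[0,0,0],[1,20,0],0]
    - [[0,0,0],[1,50,0],0]
    - [[0,0,0],[1,58,0],0]
    - [[0,0,0],[1,58,0],0]
    - [[0,0,0],[1,58,0],0]
    - [[0,0,0],[1,58,0],0]
    - [[0,0,0],[1,58,0],0]
    - [[0,0,0],[1,58,0],0]
    - [[0,0,0],[1,58,0],0]
    - [[0,0,0],[1,58,0],0]
    - [[0,0,0],[1,35,0],0]
    - [[0,0,0],[0,0,0],0]

```text
clock: 12.28
position: [0.5107, 0.2607, 0.1438]
ee_rot: [-0.001, 0.74, 0.672, -0.001]
contact_force: [-0.2, -0.4, -0.6]
width: 0.0854
```

```bash
cat > look.py <<'E'
from est import *
import sys
a=imaging.get_image("scene");b=imaging.get_image("top")
cv2.imwrite(f"pics/{sys.argv[1]}.png",np.hstack([cv2.resize(a[90:370,100:350],(348,390)),cv2.copyMakeBorder(cv2.resize(b[140:275,90:480],(450,156),interpolation=cv2.INTER_AREA),0,234,0,0,cv2.BORDER_CONSTANT)]))
for a in sys.argv[2:]: 
    j,z=a.split("="); print(j,fitjar(j,float(z)))
print(telemetry.get_state()["position"].round(4),telemetry.get_state()["clock"])
E
python3 look.py c2 jar_clip=.006 jar_pot=.024
```

```text
jar_clip (array([ 0.49989808, -0.31091107]), array([ 0. , -1.3,  0.8,  0.7, -0.7, -1.6,  2.3, -0.1]), [0.84, 0.58])
jar_pot (array([0.51873998, 0.2578097 ]), array([ 0.5, -2.2, -1.2,  1.7]), [0.86])
[0.5121 0.2568 0.1447] 12.575
```

View pics/c2.png

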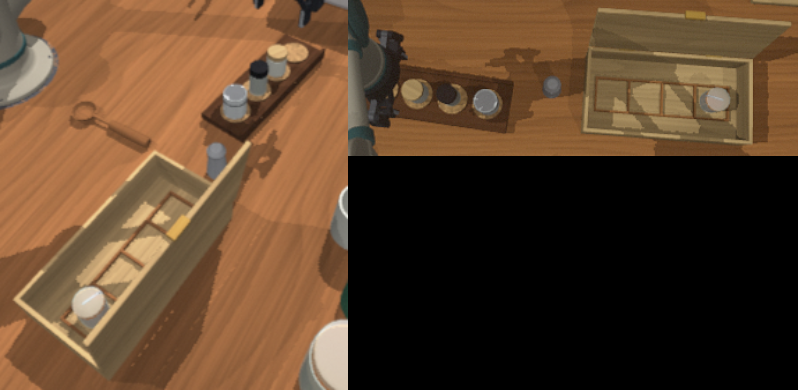

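The clip jar stands upright in the rightmost bay, at (715,98) in the top crop. The pot is next.

Call:
arm_command:
  steps:
    - [[0,0,0],[1,0.5,-15],0]
    - [[0,0,0],[0,0,-35],0]
    - [[0,0,0],[0,0,-30],0]
    - [[0,0,0],[0,0,-15],0]
    - [[0,0,0],[0,0,-7],0]
    - [[0,0,0],[0,0,0],0]
    - [[0,0,0],[0,0,0],255]
    - [[0,0,0],[0,0,0],255]
    - [[0,0,0],[0,0,0],255]
    - [[0,0,0],[0,0,0],255]
    - [[0,0,0],[0,0,0],255]
    - [[0,0,0],[0,0,0],255]
    - [[0,0,0],[0,0,0],255]
    - [[0,0,0],[0,0,0],255]

```text
clock: 14.32
position: [0.5139, 0.2587, 0.0437]
ee_rot: [0.0, 0.742, 0.671, 0.001]
contact_force: [-1.0, -0.3, 5.7]
width: 0.039
```

Call:
arm_command:
  steps:
    - [[0,0,0],[0,0,10],255]
    - [[0,0,0],[0,0,30],255]
    - [[0,0,0],[0,0,40],255]
    - [[0,0,0],[0,0,20],255]
    - [[0,0,0],[-1,-20,0],255]
    - [[0,0,0],[-1,-40,0],255]
    - [[0,0,0],[-1,-50,0],255]
    - [[0,0,0],[-1,-50,0],255]
    - [[0,0,0],[-1,-50,0],255]
    - [[0,0,0],[-1,-50,0],255]
    - [[0,0,0],[-1,-50,0],255]
    - [[0,0,0],[-1,-50,0],255]
    - [[0,0,0],[-1,-50,0],255]
    - [[0,0,0],[0,-50,0],255]
    - [[0,0,0],[0,-30,0],255]
    - [[0,0,0],[0,-14,0],255]
    - [[0,0,0],[0,0,0],255]
    - [[0,0,0],[0,0,0],255]

```text
clock: 16.58
position: [0.5037, -0.2441, 0.1424]
ee_rot: [-0.001, 0.741, 0.671, 0.0]
contact_force: [-0.1, -0.4, -1.7]
width: 0.0397
```

Target z ≈ 0.0257. I'll descend to about 0.030 first.

Call:
arm_command:
  steps:
    - [[0,0,0],[0.5,-1,-10],255]
    - [[0,0,0],[0,0,-30],255]
    - [[0,0,0],[0,0,-30],255]
    - [[0,0,0],[0,0,-20],255]
    - [[0,0,0],[0,0,-10],255]
    - [[0,0,0],[0,0,-6],255]
    - [[0,0,0],[0,0,-5],255]
    - [[0,0,0],[0,0,-2],255]
    - [[0,0,0],[0,0,-1.5],255]
    - [[0,0,0],[0,0,-1],255]
    - [[0,0,0],[0,0,-1],255]
    - [[0,0,0],[0,0,0],255]
    - [[0,0,0],[0,0,0],255]

```text
clock: 18.2
position: [0.5048, -0.2465, 0.0264]
ee_rot: [0.0, 0.742, 0.671, 0.0]
contact_force: [-0.6, -0.5, -2.6]
width: 0.0395
```

Call:
arm_command:
  steps:
    - [[0,0,0],[0,0,-0.8],255]
    - [[0,0,0],[0,0,-0.5],255]
    - [[0,0,0],[0,0,0],255]
    - [[0,0,0],[0,0,0],255]

```text
clock: 18.7
position: [0.5049, -0.2466, 0.0257]
ee_rot: [0.0, 0.742, 0.671, 0.0]
contact_force: [-1.4, 1.2, 5.4]
width: 0.0393
```

Call:
arm_command:
  steps:
    - [[0,0,0],[0,0,0.5],60]
    - [[0,0,0],[0,0,0],60]
    - [[0,0,0],[0,0,0],60]
    - [[0,0,0],[0,0,0],60]
    - [[0,0,0],[0,0,10],60]
    - [[0,0,0],[0,0,30],60]
    - [[0,0,0],[0,0,45],60]
    - [[0,0,0],[0,0,38],0]
    - [[0,0,0],[0,20,0],0]
    - [[0,0,0],[0,50,0],0]
    - [[0,0,0],[0,55,0],0]
    - [[0,0,0],[0,55,0],0]
    - [[0,0,0],[0,55,0],0]
    - [[0,0,0],[0,55,0],0]
    - [[0,0,0],[0,55,0],0]
    - [[0,0,0],[0,55,0],0]
    - [[0,0,0],[0,37,0],0]
    - [[0,0,0],[0,0,0],0]

```text
clock: 20.95
position: [0.5033, 0.1932, 0.1477]
ee_rot: [-0.001, 0.74, 0.672, -0.0]
contact_force: [0.0, -0.5, 0.4]
width: 0.0854
```

```bash
python3 look.py c3 jar_pot=.006 jar_slim=.024
```

```text
jar_pot (array([ 0.50581877, -0.25087345]), array([-0.6, -2.5,  2.3,  3.7,  0.1, -3. ,  0.2, -0. ]), [0.88, 0.78])
jar_slim (array([0.50572882, 0.18849701]), array([-1.7,  1.6,  1. , -2.2, -1.5, -4.1, -1. ,  1.5]), [0.82, 0.83])
[0.5046 0.1894 0.1484] 21.25
```

View pics/c3.png

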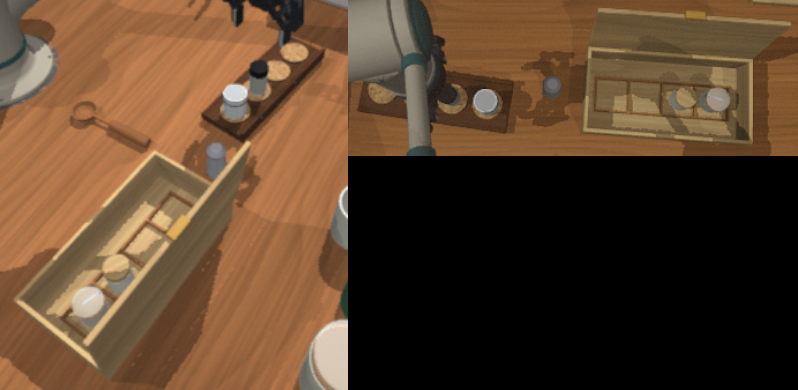

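The pot stands in the second bay from the right, at (685,98). The slim jar is next.

Call:
arm_command:
  steps:
    - [[0,0,0],[0,1,-15],0]
    - [[0,0,0],[0,0,-35],0]
    - [[0,0,0],[0,0,-30],0]
    - [[0,0,0],[0,0,-15],0]
    - [[0,0,0],[0,0,-9],0]
    - [[0,0,0],[0,0,0],0]
    - [[0,0,0],[0,0,0],255]
    - [[0,0,0],[0,0,0],255]
    - [[0,0,0],[0,0,0],255]
    - [[0,0,0],[0,0,0],255]
    - [[0,0,0],[0,0,0],255]
    - [[0,0,0],[0,0,0],255]
    - [[0,0,0],[0,0,0],255]
    - [[0,0,0],[0,0,0],255]

```text
clock: 23.0
position: [0.5053, 0.1916, 0.0453]
ee_rot: [0.0, 0.742, 0.671, 0.001]
contact_force: [-0.5, -2.0, 5.8]
width: 0.0352
```

Call:
arm_command:
  steps:
    - [[0,0,0],[0,0,10],255]
    - [[0,0,0],[0,0,30],255]
    - [[0,0,0],[0,0,40],255]
    - [[0,0,0],[0,0,20],255]
    - [[0,0,0],[0,-20,0],255]
    - [[0,0,0],[1,-40,0],255]
    - [[0,0,0],[1,-50,0],255]
    - [[0,0,0],[1,-50,0],255]
    - [[0,0,0],[1,-50,0],255]
    - [[0,0,0],[0,-50,0],255]
    - [[0,0,0],[0,-50,0],255]
    - [[0,0,0],[0,-40,0],255]
    - [[0,0,0],[0,-23,0],255]
    - [[0,0,0],[0,0,0],255]
    - [[0,0,0],[0,0,0],255]

```text
clock: 24.88
position: [0.5075, -0.1811, 0.1435]
ee_rot: [-0.001, 0.742, 0.671, -0.0]
contact_force: [-0.1, 0.2, -0.9]
width: 0.0351
```

Call:
arm_command:
  steps:
    - [[0,0,0],[0,0,-10],255]
    - [[0,0,0],[0,0,-30],255]
    - [[0,0,0],[0,0,-30],255]
    - [[0,0,0],[0,0,-20],255]
    - [[0,0,0],[0,0,-10],255]
    - [[0,0,0],[0,0,-6],255]
    - [[0,0,0],[0,0,-5],255]
    - [[0,0,0],[0,0,-2],255]
    - [[0,0,0],[0,0,-1],255]
    - [[0,0,0],[0,0,-1],255]
    - [[0,0,0],[0,0,-0.5],255]
    - [[0,0,0],[0,0,0],255]
    - [[0,0,0],[0,0,0],255]

```text
clock: 26.5
position: [0.5088, -0.1816, 0.0291]
ee_rot: [0.0, 0.742, 0.671, 0.0]
contact_force: [-0.3, 0.1, -0.6]
width: 0.0353
```

Call:
arm_command:
  steps:
    - [[0,0,0],[0,0,-1],255]
    - [[0,0,0],[0,0,-0.8],255]
    - [[0,0,0],[0,0,-0.5],255]
    - [[0,0,0],[0,0,0],255]
    - [[0,0,0],[0,0,0],255]

```text
clock: 27.12
position: [0.5088, -0.1815, 0.0273]
ee_rot: [0.0, 0.742, 0.671, 0.0]
contact_force: [-1.3, 0.8, 4.4]
width: 0.0351
```

Contact made. I'll release and go to the tin at (0.4925, 0.123).

Call:
arm_command:
  steps:
    - [[0,0,0],[0,0,0.5],60]
    - [[0,0,0],[0,0,0],60]
    - [[0,0,0],[0,0,0],60]
    - [[0,0,0],[0,0,0],60]
    - [[0,0,0],[0,0,10],60]
    - [[0,0,0],[0,0,30],60]
    - [[0,0,0],[0,0,45],60]
    - [[0,0,0],[0,0,36],0]
    - [[0,0,0],[-2,20,0],0]
    - [[0,0,0],[-2,45,0],0]
    - [[0,0,0],[-2,50,0],0]
    - [[0,0,0],[-2,50,0],0]
    - [[0,0,0],[-2,50,0],0]
    - [[0,0,0],[-3,50,0],0]
    - [[0,0,0],[-3,39,0],0]
    - [[0,0,0],[0,0,0],0]
    - [[0,0,0],[0,0,0],0]

```text
clock: 29.25
position: [0.4919, 0.1224, 0.1476]
ee_rot: [-0.0, 0.741, 0.671, -0.001]
contact_force: [-0.0, -0.5, 1.0]
width: 0.0852
```

```bash
python3 look.py c4 jar_slim=.006 jar_tin=.024
```

```text
jar_slim (array([ 0.50744895, -0.17874874]), array([-4. ,  0.1,  1.9, -1. , -0.4, -5. ,  1.2,  1.1]), [0.71, 0.71])
jar_tin (array([0.49732094, 0.10950731]), array([-9.5, -6.1,  4.4,  0.7, -1.6, -1.9,  1.1,  5. ]), [0.59, 0.9])
[0.4929 0.1216 0.1482] 29.55
```

View pics/c4.png

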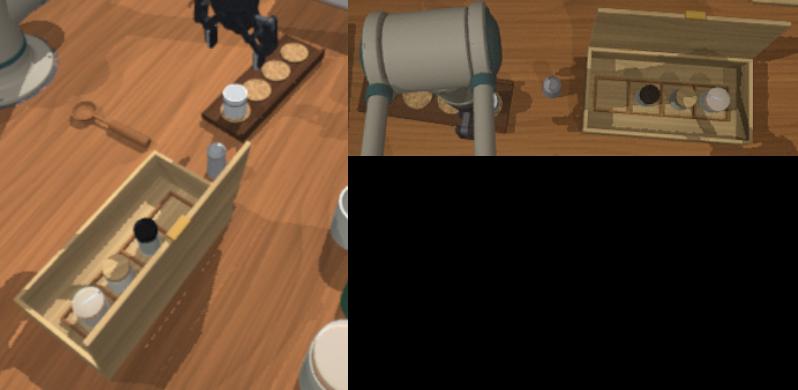

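The slim jar stands in the third bay, at (649,94). The arm hides the tin from the top camera, which explains the poor fit. In the scene view it hasn't moved, so I'll use the earlier estimate.

Call:
arm_command:
  steps:
    - [[0,0,0],[0,1,-15],0]
    - [[0,0,0],[0,0,-35],0]
    - [[0,0,0],[0,0,-30],0]
    - [[0,0,0],[0,0,-18],0]
    - [[0,0,0],[0,0,-9],0]
    - [[0,0,0],[0,0,0],0]
    - [[0,0,0],[0,0,0],255]
    - [[0,0,0],[0,0,0],255]
    - [[0,0,0],[0,0,0],255]
    - [[0,0,0],[0,0,0],255]
    - [[0,0,0],[0,0,0],255]
    - [[0,0,0],[0,0,0],255]
    - [[0,0,0],[0,0,0],255]
    - [[0,0,0],[0,0,0],255]

```text
clock: 31.3
position: [0.4935, 0.1235, 0.0421]
ee_rot: [0.001, 0.742, 0.671, 0.001]
contact_force: [-1.1, 0.1, 6.2]
width: 0.0432
```

Call:
arm_command:
  steps:
    - [[0,0,0],[0,0,10],255]
    - [[0,0,0],[0,0,30],255]
    - [[0,0,0],[0,0,40],255]
    - [[0,0,0],[0,0,20],255]
    - [[0,0,0],[2,-20,0],255]
    - [[0,0,0],[3,-40,0],255]
    - [[0,0,0],[3,-45,0],255]
    - [[0,0,0],[3,-45,0],255]
    - [[0,0,0],[3,-45,0],255]
    - [[0,0,0],[3,-31,0],255]
    - [[0,0,0],[2,-15,0],255]
    - [[0,0,0],[0,0,0],255]
    - [[0,0,0],[0,0,0],255]

```text
clock: 32.92
position: [0.5114, -0.1163, 0.1411]
ee_rot: [-0.001, 0.741, 0.671, 0.0]
contact_force: [0.4, 0.3, -1.5]
width: 0.0433
```

Call:
arm_command:
  steps:
    - [[0,0,0],[0.5,-0.5,-10],255]
    - [[0,0,0],[0,0,-30],255]
    - [[0,0,0],[0,0,-30],255]
    - [[0,0,0],[0,0,-20],255]
    - [[0,0,0],[0,0,-10],255]
    - [[0,0,0],[0,0,-6],255]
    - [[0,0,0],[0,0,-5],255]
    - [[0,0,0],[0,0,-2.5],255]
    - [[0,0,0],[0,0,-1],255]
    - [[0,0,0],[0,0,-1],255]
    - [[0,0,0],[0,0,-0.5],255]
    - [[0,0,0],[0,0,0],255]
    - [[0,0,0],[0,0,0],255]

```text
clock: 34.55
position: [0.5123, -0.118, 0.0253]
ee_rot: [0.0, 0.742, 0.671, 0.0]
contact_force: [-0.5, 0.1, -1.1]
width: 0.0431
```

Call:
arm_command:
  steps:
    - [[0,0,0],[0,0,-0.8],255]
    - [[0,0,0],[0,0,-0.5],255]
    - [[0,0,0],[0,0,-0.4],255]
    - [[0,0,0],[0,0,0],255]
    - [[0,0,0],[0,0,0],255]

```text
clock: 35.17
position: [0.5123, -0.118, 0.0241]
ee_rot: [0.0, 0.742, 0.671, 0.0]
contact_force: [-1.0, 0.2, 5.5]
width: 0.0432
```

Call:
arm_command:
  steps:
    - [[0,0,0],[0,0,0.5],60]
    - [[0,0,0],[0,0,0],60]
    - [[0,0,0],[0,0,0],60]
    - [[0,0,0],[0,0,0],60]
    - [[0,0,0],[0,0,10],60]
    - [[0,0,0],[0,0,30],60]
    - [[0,0,0],[0,0,45],60]
    - [[0,0,0],[0,0,50],60]
    - [[0,0,0],[0,0,50],255]
    - [[0,0,0],[0,0,50],255]
    - [[0,0,0],[0,20,40],255]
    - [[0,0,0],[-20,40,0],255]
    - [[0,0,0],[-30,50,0],255]
    - [[0,0,0],[-30,50,0],255]
    - [[0,0,0],[-20,50,0],255]
    - [[0,0,0],[0,0,0],255]
    - [[0,0,0],[0,0,0],255]

```text
clock: 37.3
position: [0.4124, 0.0918, 0.2996]
ee_rot: [0.001, 0.741, 0.671, 0.0]
contact_force: [0.4, -1.4, -0.1]
width: -0.0
```

```bash
python3 look.py c5 jar_clip=.006 jar_pot=.006 jar_slim=.006 jar_tin=.006
python3 - <<'E'
from h import *
b=imaging.get_image("top"); cv2.imwrite("pics/c5t.png",cv2.resize(b[135:270,280:480],None,fx=4,fy=4,interpolation=cv2.INTER_CUBIC))
E
```

```text
jar_clip (array([ 0.50217267, -0.30985749]), array([-1.2, -3.5,  1.3,  0.5, -0.3, -1.3, -0.4,  1.3]), [0.77, 0.92])
jar_pot (array([ 0.50804605, -0.25023268]), array([ 1.2, -2.2, -0.5,  1.7,  1.4, -0.8,  0.2,  2.5]), [0.67, 0.69])
jar_slim (array([ 0.5072696, -0.1813662]), array([ 0.3,  1.2,  1.4, -1.2,  0.8, -3.7,  0.7, -0.4]), [0.85, 0.82])
jar_tin (array([0.51136353, 0.01348718]), array([-57.4,   1.9, -61.7,  -2.5, -32.2,  37.8, -32.6,  50.8]), [0.84, 0.26])
[0.4124 0.0916 0.2989] 37.8
```

View pics/c5.png

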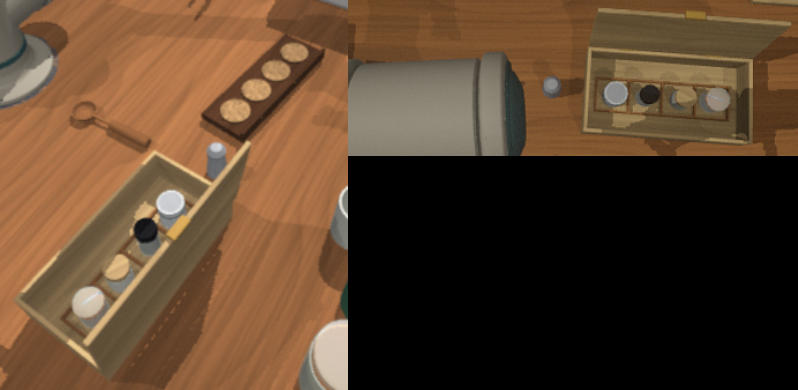

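View pics/c5t.png

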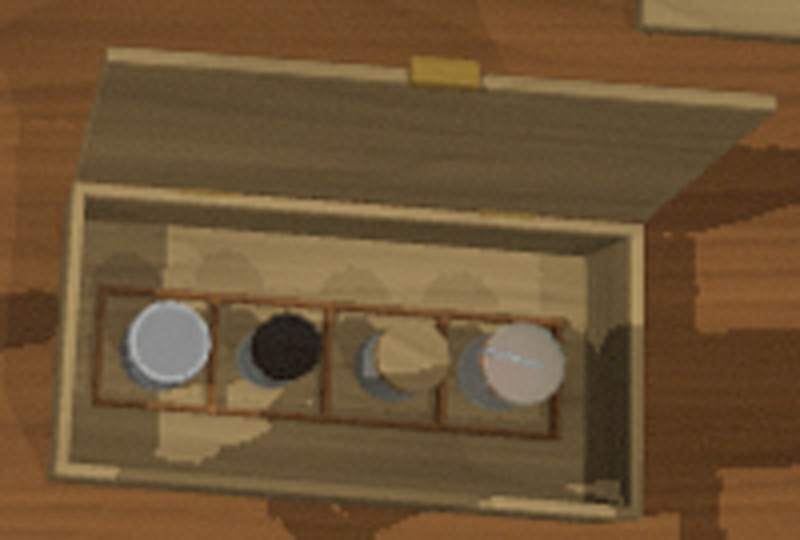

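All four jars are upright and in reverse order: tin, slim, pot, clip at (168,342), (287,347), (405,352), (523,363). The network's tin fit was a false scene detection (score 0.26). Now for the lid, I'll check what stands behind it.

Run:
```python
from h import *
for uv in ((310,98),(312,68),(360,100),(370,60),(383,70),(262,122),(262,92)): print(uv,[ray("top",uv,z)[:2].round(3).tolist() for z in (0,.1)])
```

```text
(310, 98) [[0.813, -0.105], [0.771, -0.093]]
(312, 68) [[0.891, -0.111], [0.84, -0.099]]
(360, 100) [[0.809, -0.225], [0.766, -0.201]]
(370, 60) [[0.912, -0.253], [0.86, -0.227]]
(383, 70) [[0.886, -0.284], [0.836, -0.254]]
(262, 122) [[0.753, 0.01], [0.716, 0.01]]
(262, 92) [[0.829, 0.01], [0.784, 0.01]]
```

Call:
arm_command:
  steps:
    - [[0,0,0],[20,-25,0],255]
    - [[0,0,0],[40,-45,0],255]
    - [[0,0,0],[40,-45,0],255]
    - [[0,0,0],[40,-45,0],255]
    - [[0,0,0],[40,-45,0],255]
    - [[0,0,0],[40,-45,0],255]
    - [[0,0,0],[30,-35,0],255]
    - [[0,0,0],[15,-20,0],255]
    - [[0,0,0],[0,0,0],255]
    - [[0,0,0],[0,0,0],255]

```text
clock: 39.1
position: [0.6768, -0.2123, 0.2988]
ee_rot: [-0.001, 0.741, 0.671, -0.0]
contact_force: [-0.0, 0.1, -0.3]
width: 0.0001
```

Call:
arm_command:
  steps:
    - [[0,0,0],[0,0,-20],255]
    - [[0,0,0],[0,0,-35],255]
    - [[0,0,0],[0,0,-30],255]
    - [[0,0,0],[0,0,-15],255]
    - [[0,0,0],[0,0,0],255]
    - [[0,0,0],[0,0,0],255]

```text
clock: 39.85
position: [0.678, -0.213, 0.2008]
ee_rot: [0.001, 0.741, 0.671, 0.001]
contact_force: [0.4, 0.0, 0.3]
width: 0.0003
```

```bash
python3 look.py c6
```

```text
[ 0.678  -0.2132  0.2008] 39.95
```

View pics/c6.png

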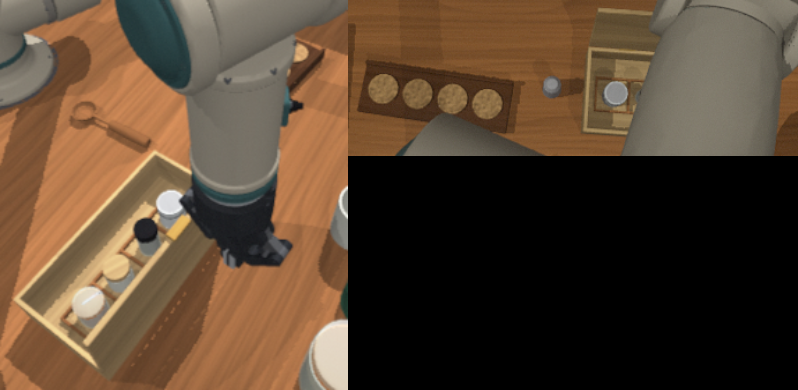

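The fingers are behind the lid at (250,250), with its top edge to their left. I'll push toward −x.

Call:
arm_command:
  steps:
    - [[0,0,0],[-12,0,-5],255]
    - [[0,0,0],[-15,0,0],255]
    - [[0,0,0],[-15,0,0],255]
    - [[0,0,0],[-15,0,0],255]
    - [[0,0,0],[-15,0,0],255]
    - [[0,0,0],[-15,0,0],255]
    - [[0,0,0],[-15,0,0],255]
    - [[0,0,0],[-15,0,0],255]
    - [[0,0,0],[0,0,0],255]

```text
clock: 41.08
position: [0.5583, -0.2131, 0.194]
ee_rot: [-0.001, 0.742, 0.671, -0.001]
contact_force: [0.3, 0.6, -0.6]
width: 0.0003
```

```bash
python3 look.py c7
```

```text
[ 0.5597 -0.2132  0.194 ] 41.175
```

View pics/c7.png

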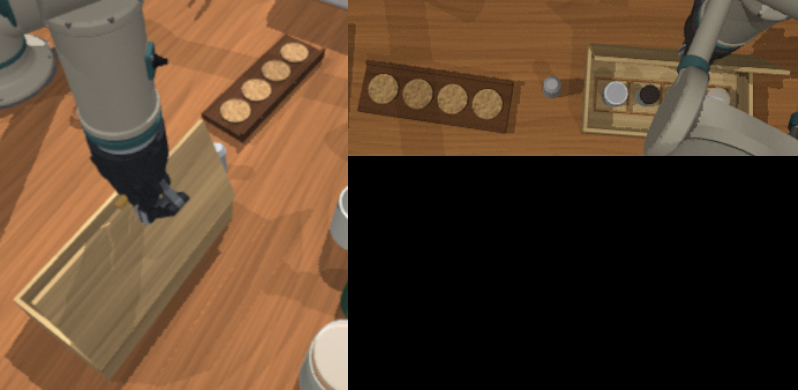

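The lid has passed vertical and is being pushed over. I'll follow the arc down.

Call:
arm_command:
  steps:
    - [[0,0,0],[-11,0,-3],255]
    - [[0,0,0],[-12,0,-6],255]
    - [[0,0,0],[-11,0,-7],255]
    - [[0,0,0],[-11,0,-8],255]
    - [[0,0,0],[-9,0,-9],255]
    - [[0,0,0],[-8,0,-10],255]
    - [[0,0,0],[-8,0,-11],255]
    - [[0,0,0],[-6,0,-11],255]
    - [[0,0,0],[-5,0,-11],255]
    - [[0,0,0],[-4,0,-11],255]
    - [[0,0,0],[-3,0,-11],255]
    - [[0,0,0],[-1,0,-8],255]
    - [[0,0,0],[0,0,0],255]

```text
clock: 42.8
position: [0.4708, -0.2129, 0.0872]
ee_rot: [-0.001, 0.742, 0.671, -0.0]
contact_force: [0.3, -0.2, 0.6]
width: -0.0001
```

```bash
python3 look.py c8
```

```text
[ 0.4715 -0.2132  0.088 ] 42.9
```

View pics/c8.png

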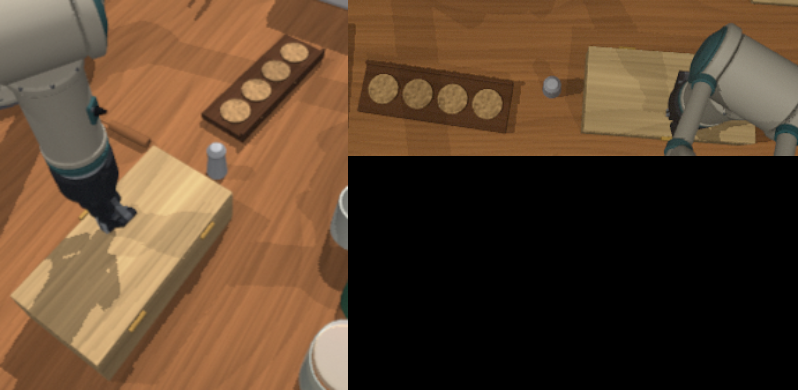

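The lid is nearly shut. I'll press it down slowly, watching the force.

Call:
arm_command:
  steps:
    - [[0,0,0],[-5,0,-2],255]
    - [[0,0,0],[-5,0,-2],255]
    - [[0,0,0],[-5,0,-2],255]
    - [[0,0,0],[0,0,-1],255]
    - [[0,0,0],[0,0,0],255]

```text
clock: 43.52
position: [0.456, -0.2129, 0.0809]
ee_rot: [-0.0, 0.742, 0.671, -0.0]
contact_force: [-0.3, 0.5, -0.6]
width: 0.0003
```

Call:
arm_command:
  steps:
    - [[0,0,0],[0,0,-1],255]
    - [[0,0,0],[0,0,-1],255]
    - [[0,0,0],[0,0,0],255]
    - [[0,0,0],[0,0,0],255]

```text
clock: 44.02
position: [0.4563, -0.2131, 0.0805]
ee_rot: [0.0, 0.741, 0.671, -0.0]
contact_force: [-2.3, 1.7, 11.9]
width: -0.0002
```

Call:
arm_command:
  steps:
    - [[0,0,0],[0,0,-1],255]
    - [[0,0,0],[0,0,0],255]
    - [[0,0,0],[0,0,0],255]

```text
clock: 44.4
position: [0.4564, -0.2131, 0.0804]
ee_rot: [0.001, 0.741, 0.671, 0.0]
contact_force: [-3.7, 1.8, 17.0]
width: -0.0004
```

Call:
arm_command:
  steps:
    - [[0,0,0],[0,0,10],255]
    - [[0,0,0],[0,0,40],255]
    - [[0,0,0],[0,0,50],255]
    - [[0,0,0],[0,0,50],255]
    - [[0,0,0],[-20,50,40],255]
    - [[0,0,0],[-20,60,0],255]
    - [[0,0,0],[-20,60,0],255]
    - [[0,0,0],[-20,60,0],255]
    - [[0,0,0],[0,60,0],255]
    - [[0,0,0],[0,0,0],255]
    - [[0,0,0],[0,0,0],255]

```text
clock: 45.78
position: [0.3784, 0.0713, 0.2653]
ee_rot: [0.0, 0.741, 0.671, -0.0]
contact_force: [-0.0, 0.2, -0.4]
width: -0.0001
```

```bash
python3 look.py c9
python3 - <<'E'
from h import *
a=imaging.get_image("scene"); cv2.imwrite("pics/c9s.png",cv2.resize(a[185:370,100:290],None,fx=3.1,fy=3.1,interpolation=cv2.INTER_CUBIC))
E
```

```text
[0.3787 0.0702 0.2652] 45.875
```

View pics/c9.png

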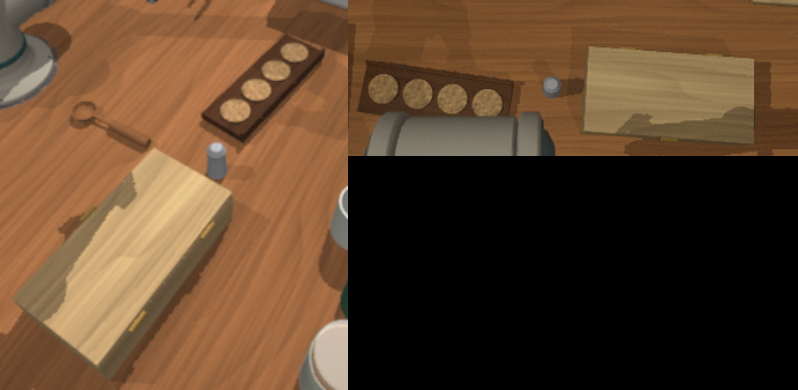

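View pics/c9s.png

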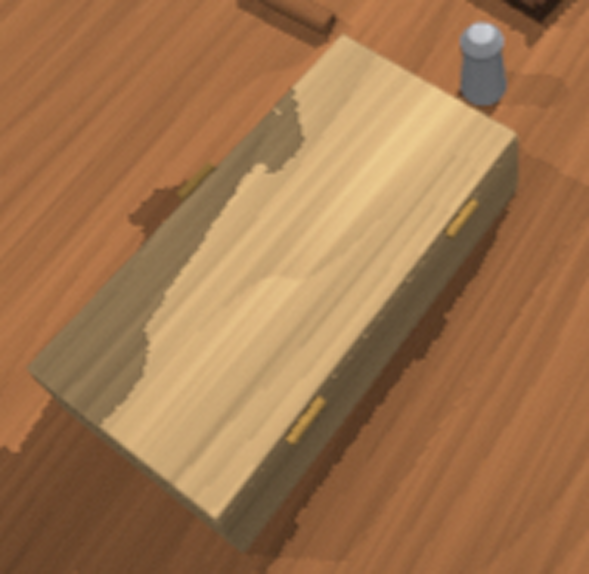

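The lid lies flat on the box, with its corners at (345,37), (515,133), (215,517) and (32,370) and no gap. It stopped hard at z = 0.0804 under 17 N. The arm is clear.

```bash
python3 -c "
from rig import manip
print(manip.sign_off())"
```

```text
the job is handed in; nothing more can be done
None
```

I moved all four jars from the rack into the box in reverse order, shut the lid, and handed the job in at about 46 s. From the box's right end they stand clip jar, pot, slim jar, tin. I set each one down until light contact (4–7 N on the wrist) before releasing it.

**Jars:** The last pictures before closing showed all four upright, one to a bay. For the clip jar, pot and slim jar, the camera fits were within about 6 mm of the bay centres. The tin has no valid fit: the network made a false detection in the scene view (score 0.26), so I went by the picture and the release position, about 1 mm from the bay centre.

**Lid:** I pushed it over from behind and pressed it down with the fingertips to a hard stop at z = 80.4 mm, up to 17 N. That is the expected height of the closed lid, and the final pictures show it flat with no gap. The arm was clear of everything at hand-in. I couldn't see the jars once the lid was closed.

**Calibration:** The two cameras disagreed by about 3.5 mm on the box position. I used a combined fit, well within the 15 mm tolerance.

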